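# Free the crosswise tea tin from the rack

### The job

One of the two tea tins in the sloping rack has turned crosswise and is caught in its lane, its ends under the side lips. Push it back up the slope along its lane until it is out from under the lips, then lift it out and set it down flat, without dropping it, inside the aluminium tray. Leave the other tin, which lies lengthwise in its lane, where it is.

Things in the scene. Friction and masses are not known exactly. Their poses are not given: they have to be found in the camera images.
- rack_mid (a point): Fixed teak rack, two lanes rising 10 deg away from the robot. Point: middle of the sloping lane floor, 50 mm over the table; x up the slope (-130 to 150), y across, z off the floor. Lanes 96 wide, centred at y = 52 and -52; walls to z 44. Below x -51 cheeks narrow them to 62. From x -130 to -2 lips (z 36-44) cover 17 at each side. From -2 to the end wall at 142 open above. Sill 14 high at -126.
- cross_tin_center (a point): Centre of the crosswise tin, the one to free, in either lane: aluminium, rounded edges, lid at one end; 84 mm long (its y, across the lane), 36 wide (its x, up the slope), 32 high (z); 0.08-0.17 kg. It lies on the lane floor with its centre at about x = -30 of the rack, lower face 3 mm above the cheeks, ends under the lips. On the slope it stays where it is pushed (friction).
- line_tin_center (a point): Centre of the other tin, equal to the first but lying lengthwise in the middle of the other lane, at about x = -30 of the rack: 84 mm along its x axis (up the slope), 36 along y, 32 high along z. To be left alone.
- tray_floor (a point): Middle of the inner floor, 4 mm over the table, of a fixed aluminium tray on the table on one side of the rack: 210 mm (x) by 160 mm (y) outside, rim 14 high and 4 thick, z up. A dark silicone mould with six cups, 200 x 145 x 31 mm, stands on the other side; pot (to 115 high), jar and tea glass stand beyond both.
There are look-alikes about, which are no part of the job. Leave any green, red or yellow look-alike of the part that bears cross_tin_center alone.

How it is judged:
By the outcome, as a careful person would: the job done as asked, in the order asked, and still so for the second after the job is handed in, with the robot touching nothing.
It also fails if it takes over 48 s, if anything falls off the work surface, if the arm or the gripper's body presses on something with over 40 N, if the wrist force passes 120 N, or if a joint passes its speed limit or range.

### The arm

A 7-joint arm with a two-finger parallel gripper is mounted at the origin on the work surface. World frame = base frame: x ahead of the robot, y to its left, z up, the work surface at z = 0. Lengths are in m, angles in rad, forces in N, time in s.
With the tool pointing down it reaches from about 0.4 to 0.875 m from the base axis. Payload 19.3 kg.
Tool frame: the origin (TCP) lies midway between the tips of the shut fingers; the grasp point (between the pads) lies 19 mm behind it; z points along the fingers, y is the direction in which the jaws open and shut (so a half turn about z gives the same grasp; the last joint's range is limited). The gripper opens to 85 mm and grips with 20 to 120 N. Pads are 22 mm wide; open, the fingers measure 114 mm over their backs; the gripper's body (76 mm by 85 mm) begins 54 mm behind the grasp point. The pads swing forward as they close: fully open they stand 13 mm farther back than shut.
Start: joints at [1.203, 0.521, -0.036, 1.599, 0.021, 1.021, -0.113], TCP at [0.183, -0.597, 0.231] pointing down, gripper open.
Joint ranges: [-2.91, 2.91], [-0.3, 2.13], [-1.5, 1.42], [0.17, 2.43], [-1.26, 4.41], [0.16, 1.93], [-2.52, 2.52]. Speed limits (rad/s): [1.89, 1.89, 2.39, 2.39, 3.01, 3.01, 3.01].

### API

Orientations are given as [roll, pitch, yaw] about the fixed x, y, z axes, in that order (R = Rz(yaw) Ry(pitch) Rx(roll)).
In Python, from workcell import bot gives the robot as it stands.
- The arm moves only by the tool servo_tool, never from a script. Its argument "plan" is a list of rows, each a list of 5 numbers: the shift along the world's x, y, z in mm, then the turn about the world's z in rad, then the gripper's target within -1 to 1 (shut at 1, half-way at 0, fully open at -1). In form: [[tx, ty, tz, yaw, jaw], ...]. A call has exactly 10 rows; each row is the pose to reach, as a shift and turn from the pose commanded when the call began; what a row does not reach only later rows make up. A row lasts 1/12 s, in which the tool goes at most 41.7 mm and 7.16 degrees, less where a joint would pass 70% of its speed; a pose out of reach is approached as far as the arm can. A call with a gripper value outside its range is refused whole. The fingers move at their own pace and stop on an object; "squeeze" is the grip in N (left out, the last holds). Time passes only in rows, so rows that repeat a pose let the fingers close, or fill a call up. It gives the time, the measured TCP pose, the force and the opening at its end, in the units of the state.
- bot.observe(): the state, without advancing time (a new reading comes with each control period).
- bot.grab_frame(name): name is "side" or "top" or "wrist"; returns the picture (400x640x3 uint8, blue, green, red); there is no depth.
- bot.calibration(name): a dict with "fx", "fy", "cx", "cy" (pixels), "k1" (the pictures are not rectified: a ray, as slopes to the right and down, at radius r is drawn at 1 + k1 r^2 times it, then the intrinsics apply), "T" (4x4, takes a point from camera to world coordinates). Camera axes: x right, y down, z forward; pixel columns grow to the right and rows downward; lengths in m; the calibration is good to about 2 mm. A picture is of the moment at which its call begins: read the wrist's pose just before it. calibration takes no time and is no camera call; for the wrist camera it gives the pose at the moment of the call.
- bot.job_done(): hands the job in, once; it reports no verdict.
The state is a dict: "clock": time; "qpos": joint angles; "qd": joint speeds; "joint_efforts": joint torques, N m; "position": TCP position; "tool_rot": TCP orientation; "force": force on the tool from outside, world axes, zero at the start; "moment": the same for the moment, N m; "grip_width": finger opening in m.
Only numpy, scipy, OpenCV 4.12 (cv2) and the standard library are available. Lean on these libraries where they do the work, as an engineer would, in place of code of your own. Each camera call takes 0.05 s, during which the arm holds its last target.

## Working session

There is one attempt and no reset: what is moved stays moved. The work goes in short steps, Python scripts to look and compute and a tool call to move; the robot and the scene stay as the last step left them, time stands still between calls to the robot, and variables do not carry over. Pictures are saved under pics/ and viewed, and the job is handed in when it is done.

Besides the shell and the picture viewer there is one more tool, called after "Emit:" as name(argument=value, ...) on one line, values as JSON. servo_tool: Moves the arm, as the interface text tells. Its arguments: {"type":"object","properties":{"plan":{"type":"array","items":{"type":"array","items":{"type":"number"}}},"squeeze":{"type":"number"}},"required":["plan"]}

```bash
mkdir -p pics; ls; python3 - <<'E'
from workcell import bot
import cv2,json
import numpy as np
np.set_printoptions(precision=4,suppress=True)
print(bot.observe())
for n in ("top","side"):
    c=bot.calibration(n);print(n,c)
    cv2.imwrite(f"pics/{n}1.png",bot.grab_frame(n))
E
```

```text
pics
{'clock': 0.0, 'qpos': array([ 1.2028,  0.522 , -0.0363,  1.6   ,  0.0212,  1.0211, -0.1128]), 'qd': array([-0.0014,  0.0004, -0.0009, -0.0012, -0.0008, -0.0001,  0.0004]), 'joint_efforts': array([  0.0011, -92.7077,   1.9801, -36.9918,   0.0177,   0.0085,
        -0.0001]), 'position': array([ 0.1832, -0.5972,  0.2307]), 'tool_rot': array([-3.1405,  0.0001,  0.2978]), 'force': array([ 0.5761, -0.453 ,  0.2735]), 'moment': array([-0.0266, -0.0076, -0.0292]), 'grip_width': 0.08553048657131297}
top {'fx': 409.5744857662419, 'fy': 409.5744857662419, 'cx': 320.838902012215, 'cy': 198.20077599531598, 'k1': -0.05206230429647633, 'T': array([[-0.0021, -0.98  ,  0.1989,  0.296 ],
       [-1.    ,  0.0018, -0.0016, -0.0066],
       [ 0.0012, -0.1989, -0.98  ,  1.0914],
       [ 0.    ,  0.    ,  0.    ,  1.    ]])}
side {'fx': 484.96492439181657, 'fy': 484.96492439181657, 'cx': 327.98044763648016, 'cy': 194.54450319152917, 'k1': -0.11397747469157984, 'T': array([[-0.8726, -0.3482,  0.3424,  0.0373],
       [-0.4883,  0.625 , -0.609 ,  0.8007],
       [-0.002 , -0.6987, -0.7154,  0.9826],
       [ 0.    ,  0.    ,  0.    ,  1.    ]])}
```

View pics/top1.png

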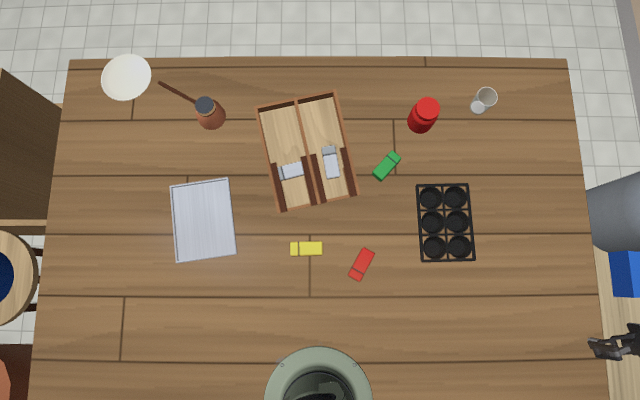

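View pics/side1.png

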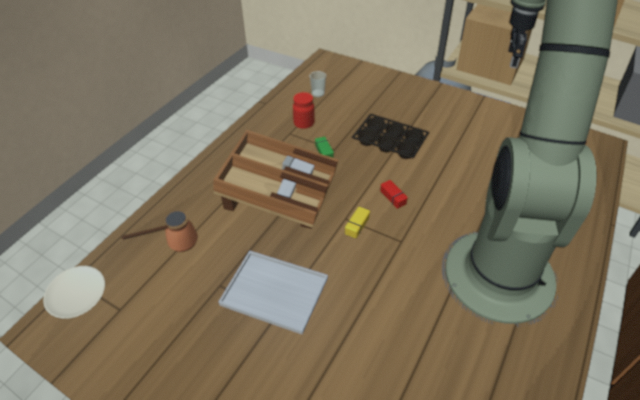

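```bash
python3 - <<'E'
import cv2
t=cv2.imread("pics/top1.png")
cv2.imwrite("pics/crop1.png",cv2.resize(t[85:220,240:370],None,fx=4.4,fy=4.4,interpolation=cv2.INTER_CUBIC))
s=cv2.imread("pics/side1.png")
cv2.imwrite("pics/crop2.png",cv2.resize(s[120:240,200:350],None,fx=5,fy=5,interpolation=cv2.INTER_CUBIC))
E
```

```text
(no output)
```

View pics/crop1.png

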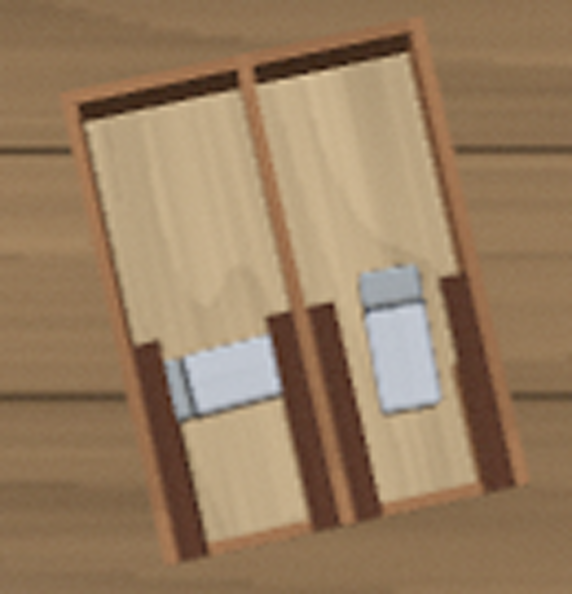

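View pics/crop2.png

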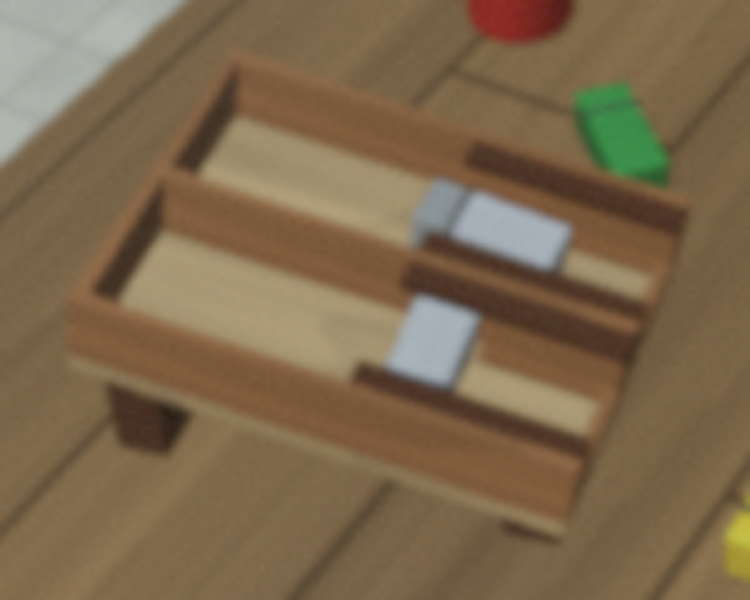

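```bash
cat > h.py <<'E'
import numpy as np, cv2
from scipy.optimize import least_squares
from scipy.spatial.transform import Rotation as R
def proj(c,P):
    T=np.asarray(c["T"]);p=(np.asarray(P)-T[:3,3])@T[:3,:3]
    s=p[:,:2]/p[:,2:];s=s*(1+c["k1"]*(s**2).sum(1,keepdims=True))
    return s*[c["fx"],c["fy"]]+[c["cx"],c["cy"]]
def rackw(q,P):  # P mm in rack
    x,y,yaw=q[:3];z=q[3] if len(q)>3 else .05
    return R.from_euler('ZY',[yaw,-np.radians(10)]).apply(np.asarray(P,float)/1000)+[x,y,z]
def onplane(c,uv,z):
    f=lambda X:(proj(c,[[X[0],X[1],z]])[0]-uv)
    return least_squares(f,[.6,0]).x
E
python3 - <<'E'
from h import *
from workcell import bot
np.set_printoptions(precision=4,suppress=True)
ct=bot.calibration("top");cs=bot.calibration("side")
M=[(-2,83,157,342),(-2,100,135,347),(-2,21,268,317),(-2,4,289,312),(-2,-21,333,303),(-2,-83,441,280),(-2,-100,462,276),
(142,100,78,104),(142,4,239,70),(142,-4,254,68),(142,-100,411,33),(-130,83,207,555),(-130,21,312,530),(-130,-21,380,512),(-130,-83,485,490)]
M=np.array(M,float);P=np.c_[M[:,:2],np.full(len(M),44)]
uv=(M[:,2:]+.5)/4.4-.5+[240,85]
for n in (3,4):
    f=lambda q:(proj(ct,rackw(q,P))-uv).ravel()
    r=least_squares(f,[.65,.05,.2,.05][:n]);print(r.x,np.abs(r.fun).max(),np.sqrt((r.fun**2).mean()))
    if n==3:q=r.x;print(r.fun.reshape(-1,2))
S=np.array([(142,104,95,290),(142,0,165,185)],float)
img=cv2.imread("pics/side1.png")
a=proj(cs,rackw(q,P)); print((a-[200,120])*5)
for p in a: cv2.circle(img,tuple(int(v*8) for v in p),8,(0,0,255),-1,cv2.LINE_AA,3)
cv2.imwrite("pics/chk.png",cv2.resize(img[120:240,200:350],None,fx=5,fy=5,interpolation=cv2.INTER_CUBIC))
# tin edges
for a in [(190,418),(282,397),(165,362),(268,338)]:
    u=(np.array(a)+.5)/4.4-.5+[240,85]
    g=lambda X:proj(ct,rackw(q,[[X[0],X[1],32]]))[0]-u
    print(a,least_squares(g,[0,50]).x)
# tray corners top rim z=.014 
tr=[onplane(ct,u,.018) for u in [(170,187),(229,178),(237,254),(177,263)]];print(np.array(tr),np.mean(tr,0))
# others
for n,u in dict(yel=(306,249),red=(362,264),green=(387,166),mouldc=(445,222),pot=(208,112)).items(): print(n,onplane(ct,u,.032))
E
```

```text
[0.6207 0.0274 0.2214] 1.2674866523520336 0.5879079498589428
[[ 0.3002 -0.5618]
 [-1.2675 -0.2633]
 [-1.033  -0.0891]
 [ 0.7274 -0.374 ]
 [ 0.3185 -0.4128]
 [-0.5352 -0.3221]
 [ 1.1624 -0.8129]
 [-0.3572  0.0102]
 [-0.1109 -0.0885]
 [-0.4611 -0.2796]
 [ 0.397   0.0106]
 [-0.1623  0.3265]
 [-0.0815  0.6674]
 [ 0.6196  1.1536]
 [ 0.4901  0.8563]]
[0.6237 0.0277 0.2214 0.0405] 0.9623327689890857 0.49766036195872365
[[360.5368 361.1529]
 [348.5421 383.8525]
 [402.5636 281.7276]
 [413.6348 260.8327]
 [429.5778 230.7637]
 [467.4538 159.4256]
 [477.4431 140.6338]
 [ 89.8262 294.5875]
 [166.4915 177.323 ]
 [172.5645 168.0644]
 [241.941   62.6089]
 [594.3211 441.2875]
 [629.194  358.599 ]
 [651.5649 305.5611]
 [682.8719 231.3456]]
(190, 418) [-49.1683  75.3741]
(282, 397) [-48.7278  20.4329]
(165, 362) [-14.0956  82.5411]
(268, 338) [-13.2423  20.925 ]
[[0.5456 0.4   ]
 [0.5702 0.2402]
 [0.3657 0.2107]
 [0.342  0.3674]] [0.4559 0.3046]
yel [0.3776 0.0302]
red [ 0.3389 -0.1134]
green [ 0.599  -0.1863]
mouldc [ 0.4467 -0.3338]
pot [0.7557 0.3042]
```

View pics/chk.png

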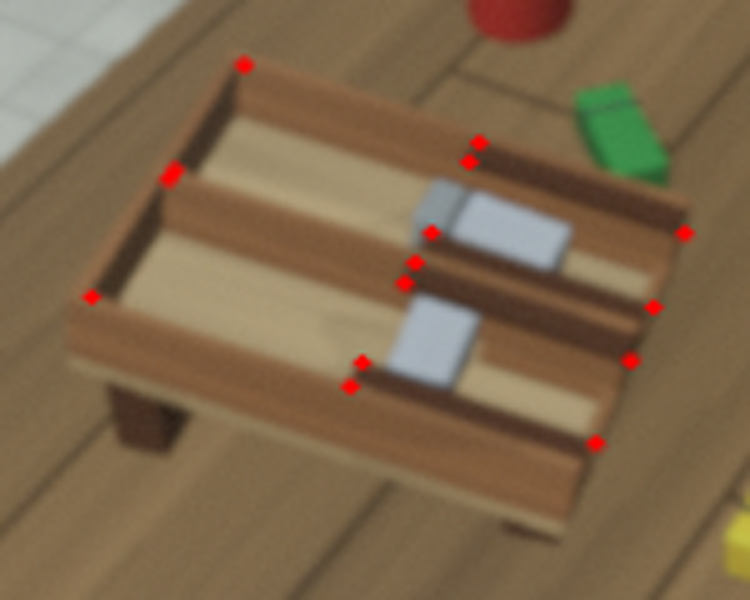

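Silver tins: crosswise at top-picture pixel (291,171) in the left lane (y = +52), lengthwise at (331,162) in the right lane. The yellow (306,249), red (362,264) and green (387,166) ones are look-alikes. The crop confirms that (291,171) lies across its lane with its ends under the lips, so it is the one to free. The rack fit also matches the side view. Next I move over the lane below the tin.

Emit:
servo_tool(plan=[[343, 657, 0, -0.077, 0.65], [343, 657, 0, -0.077, 0.65], [343, 657, 0, -0.077, 0.65], [343, 657, 0, -0.077, 0.65], [343, 657, 0, -0.077, 0.65], [343, 657, 0, -0.077, 0.65], [343, 657, 0, -0.077, 0.65], [343, 657, 0, -0.077, 0.65], [343, 657, 0, -0.077, 0.65], [343, 657, 0, -0.077, 0.65]], squeeze=40)

```text
clock: 0.93
position: [0.3765, -0.2262, 0.2314]
tool_rot: [3.141, 0.0, 0.221]
force: [1.2, -0.4, 0.7]
grip_width: 0.0151
```

Emit:
servo_tool(plan=[[150, 286, 0, 0, 0.65], [150, 286, 0, 0, 0.65], [150, 286, 0, 0, 0.65], [150, 286, 0, 0, 0.65], [150, 286, 0, 0, 0.65], [150, 286, 0, 0, 0.65], [150, 286, 0, 0, 0.65], [150, 286, 0, 0, 0.65], [150, 286, 0, 0, 0.65], [150, 286, 0, 0, 0.65]])

```text
clock: 1.77
position: [0.5262, 0.0595, 0.2307]
tool_rot: [-3.141, 0.001, 0.224]
force: [-0.3, -1.0, 0.4]
grip_width: 0.0151
```

```bash
python3 - <<'E'
from workcell import bot
import cv2
print({k:bot.observe()[k].round(4) for k in("position","qpos","force","tool_rot")}, bot.calibration("wrist"))
cv2.imwrite("pics/w1.png",bot.grab_frame("wrist"))
E
```

```text
{'position': array([0.5262, 0.0595, 0.2307]), 'qpos': array([ 0.0246,  0.386 , -0.3248,  1.8388,  0.1484,  0.9413, -1.7128]), 'force': array([-0.2608, -1.044 ,  0.406 ]), 'tool_rot': array([-3.141e+00,  9.000e-04,  2.236e-01])} {'fx': 329.8605244166511, 'fy': 329.8605244166511, 'cx': 325.81354375502633, 'cy': 195.08960481345406, 'k1': -0.05645735747427004, 'T': array([[ 0.22139272, -0.93261118, -0.28499412,  0.59829611],
       [-0.97518399, -0.21136707, -0.06587978,  0.07635753],
       [ 0.00120185,  0.292507  , -0.95626263,  0.37314154],
       [ 0.        ,  0.        ,  0.        ,  1.        ]])}
```

View pics/w1.png

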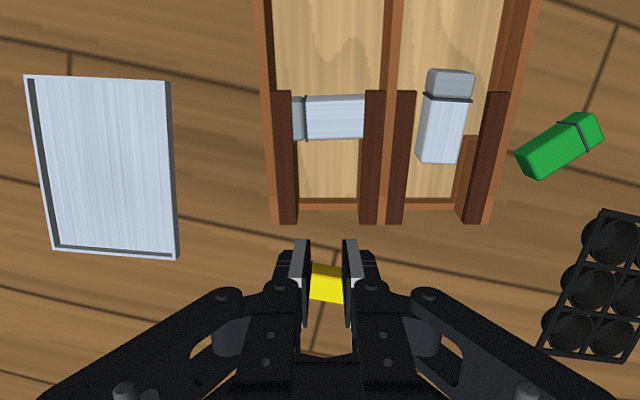

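```bash
python3 - <<'E'
from h import *
from workcell import bot
np.set_printoptions(precision=4,suppress=True)
c=bot.calibration("wrist")
P=[(-2,83,44),(-2,21,44),(-2,-21,44),(-130,83,44),(-130,21,44),(-130,-21,44),(-130,-83,44)]
uv=np.array([(291,91),(364,91),(416,91),(297,223),(359,223),(403,223),(461,223)],float)
q=np.array([.6207,.0274,.2214])
print(proj(c,rackw(q,P))-uv)
r=least_squares(lambda q:(proj(c,rackw(q,P))-uv).ravel(),q);print(r.x,r.fun.reshape(-1,2))
q=r.x
for a in [(293,141),(364,137),(291,96),(364,94)]:
    print(a,least_squares(lambda X:proj(c,rackw(q,[[X[0],X[1],32]]))[0]-a,[0,50]).x)
p=proj(c,[[.5262,.0595,.2307]]);print(p)
E
```

```text
[[-4.8834  1.0109]
 [-1.8676  0.981 ]
 [-2.7004  1.3185]
 [-3.9807  2.4312]
 [-3.2096  2.3769]
 [-4.8727  2.2697]
 [-1.2252  2.0082]]
[0.6228 0.0252 0.2257] [[-1.7172 -0.526 ]
 [ 1.3921 -0.8658]
 [ 0.6091 -0.7295]
 [-0.8185  1.3039]
 [ 0.0278  0.994 ]
 [-1.59    0.7172]
 [ 2.1126  0.2125]]
(293, 141) [-48.6504  83.1935]
(364, 137) [-45.2022  18.8887]
(291, 96) [-8.5911 83.0307]
(364, 94) [-7.1863 20.6194]
[[323.375  254.4702]]
```

Emit:
servo_tool(plan=[[1, -1, -30, 0, 0.65], [1, -1, -60, 0, 0.65], [1, -1, -90, 0, 0.65], [1, -1, -110, 0, 0.65], [1, -1, -130, 0, 0.65], [1, -1, -145, 0, 0.65], [1, -1, -158, 0, 0.65], [1, -1, -170, 0, 0.65], [1, -1, -180, 0, 0.65], [1, -1, -185, 0, 0.65]])

```text
clock: 2.65
position: [0.5267, 0.056, 0.0453]
tool_rot: [3.141, 0.001, 0.22]
force: [-1.6, -0.0, -1.0]
grip_width: 0.0149
```

```bash
python3 - <<'E'
from workcell import bot
import cv2
print({k:bot.observe()[k].round(4) for k in("position","force","tool_rot")})
cv2.imwrite("pics/w2.png",bot.grab_frame("wrist"))
E
```

```text
{'position': array([0.5267, 0.056 , 0.0453]), 'force': array([-1.5806, -0.0452, -1.0258]), 'tool_rot': array([3.1414e+00, 1.0000e-03, 2.1980e-01])}
```

View pics/w2.png

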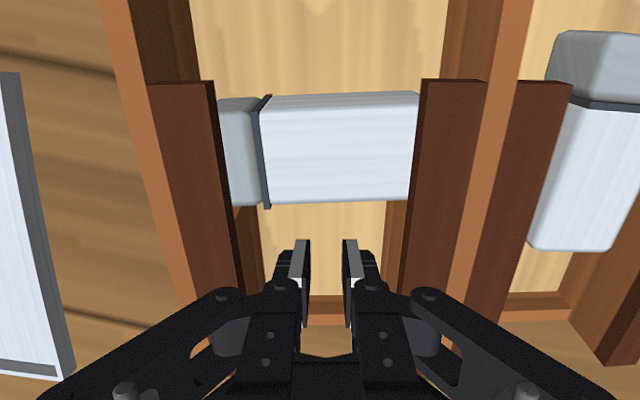

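Emit:
servo_tool(plan=[[5, 1, 1, 0, 0.65], [10, 2, 2, 0, 0.65], [14, 3, 2.5, 0, 0.65], [18, 4, 3, 0, 0.65], [22, 5, 4, 0, 0.65], [26, 6, 5, 0, 0.65], [30, 7, 5.5, 0, 0.65], [33, 7.5, 6, 0, 0.65], [36, 8.2, 6.5, 0, 0.65], [39, 9, 7, 0, 0.65]])

```text
clock: 3.53
position: [0.5658, 0.0656, 0.0533]
tool_rot: [3.141, 0.002, 0.221]
force: [-7.3, -0.7, 5.8]
grip_width: 0.0147
```

```bash
python3 - <<'E'
from workcell import bot
import cv2
print({k:bot.observe()[k].round(4) for k in("position","force","tool_rot")})
cv2.imwrite("pics/w3.png",bot.grab_frame("wrist"))
E
```

```text
{'position': array([0.5658, 0.0656, 0.0533]), 'force': array([-7.3114, -0.6957,  5.8287]), 'tool_rot': array([3.1413e+00, 1.5000e-03, 2.2070e-01])}
```

View pics/w3.png

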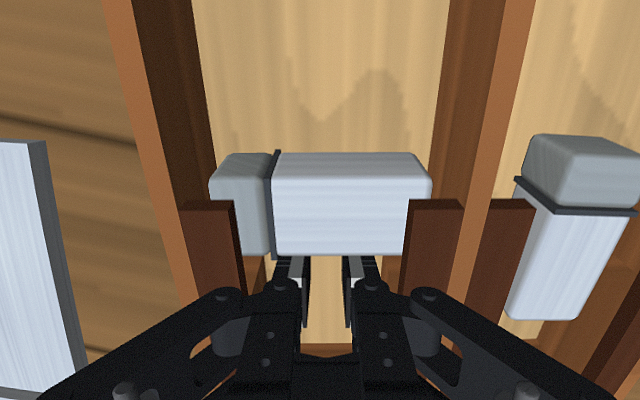

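Emit:
servo_tool(plan=[[4, 1, 0.7, 0, 0.65], [9, 2, 1.5, 0, 0.65], [15, 3.4, 2.7, 0, 0.65], [21, 4.8, 3.7, 0, 0.65], [27, 6.1, 4.8, 0, 0.65], [33, 7.5, 5.8, 0, 0.65], [39, 8.9, 7, 0, 0.65], [45, 10.2, 8, 0, 0.65], [50, 11.4, 9, 0, 0.65], [54, 12.3, 9.7, 0, 0.65]])

```text
clock: 4.42
position: [0.6202, 0.0781, 0.063]
tool_rot: [3.141, 0.001, 0.221]
force: [-6.1, -1.9, 6.5]
grip_width: 0.0151
```

```bash
python3 - <<'E'
from workcell import bot
import cv2
print({k:bot.observe()[k].round(4) for k in("position","force","tool_rot")})
cv2.imwrite("pics/w4.png",bot.grab_frame("wrist"))
E
```

```text
{'position': array([0.6202, 0.0781, 0.063 ]), 'force': array([-6.0908, -1.8979,  6.471 ]), 'tool_rot': array([3.1414e+00, 1.0000e-03, 2.2070e-01])}
```

View pics/w4.png

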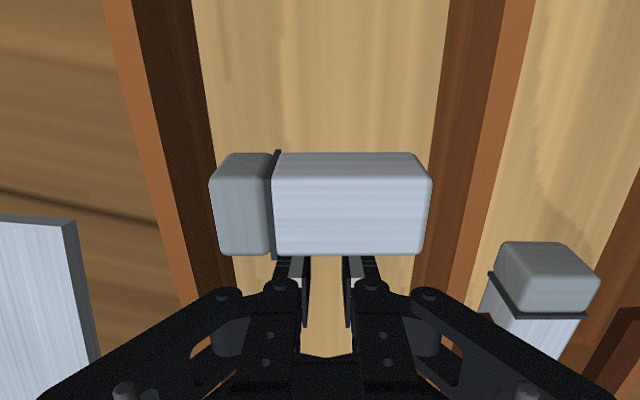

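Emit:
servo_tool(plan=[[-2, -0.4, -0.3, 0, 0.65], [-5, -1, -0.8, 0, 0.65], [-10, -2.2, -1.8, 0, 0.65], [-16, -3.6, -2.8, 0, 0.65], [-20, -4.5, 5, 0, 0.65], [-20, -4.5, 30, 0, 0.65], [-20, -4.5, 60, 0, 0.65], [-20, -4.5, 90, 0, 0.65], [-20, -4.5, 115, 0, 0.65], [-20, -4.5, 125, 0, 0.65]])

```text
clock: 5.3
position: [0.601, 0.0738, 0.1922]
tool_rot: [3.141, -0.005, 0.221]
force: [0.4, 0.6, 0.3]
grip_width: 0.015
```

```bash
python3 - <<'E'
from workcell import bot
import cv2,pickle
print({k:bot.observe()[k].round(4) for k in("position","force","tool_rot")})
pickle.dump(bot.calibration("wrist"),open("w5.pkl","wb"))
cv2.imwrite("pics/w5.png",bot.grab_frame("wrist"))
E
```

```text
{'position': array([0.601 , 0.0738, 0.1922]), 'force': array([0.4148, 0.5747, 0.3438]), 'tool_rot': array([ 3.1413, -0.0045,  0.2206])}
```

View pics/w5.png

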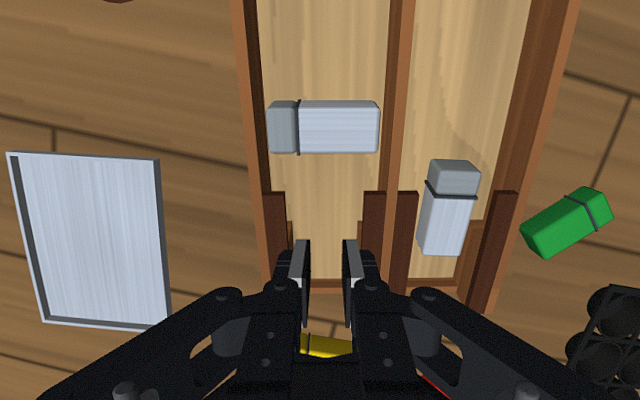

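```bash
python3 - <<'E'
from h import *
import pickle
np.set_printoptions(precision=4,suppress=True)
c=pickle.load(open("w5.pkl","rb"))
P=[(-2,83,44),(-2,21,44),(-2,-21,44),(-2,-83,44)]
q=np.array([.6217,.0263,.2235])
print(proj(c,rackw(q,P)))
for a in [(268,101),(377,101),(271,153),(378,153)]:
    X=least_squares(lambda X:proj(c,rackw(q,[[X[0],X[1],32]]))[0]-a,[0,50]).x
    print(a,X,rackw(q,[[*X,32]]))
img=cv2.imread("pics/w5.png")
for tc in (45,):
  for d,col in (((-1,-1),(0,0,255)),((1,-1),(0,255,0)),((1,1),(255,0,0)),((-1,1),(0,255,255))):
    for z in (0,32):
      u=proj(c,rackw(q,[[tc+d[0]*18,52+d[1]*42,z]]))[0]; cv2.circle(img,tuple(int(v*8) for v in u),10,col,-1,cv2.LINE_AA,3)
cv2.imwrite("pics/w5c.png",cv2.resize(img[60:240,220:430],None,fx=3.3,fy=3.3,interpolation=cv2.INTER_CUBIC))
E
```

```text
[[284.1027 196.017 ]
 [364.9091 195.7121]
 [419.2717 195.504 ]
 [497.7353 195.1991]]
(268, 101) [67.46   91.7525] [[0.6607 0.1293 0.0932]]
(377, 101) [67.1741 14.4626] [[0.6776 0.0538 0.0932]]
(271, 153) [28.5708 92.4952] [[0.6232 0.1215 0.0865]]
(378, 153) [28.2557 11.2277] [[0.6409 0.0422 0.0864]]
```

View pics/w5c.png

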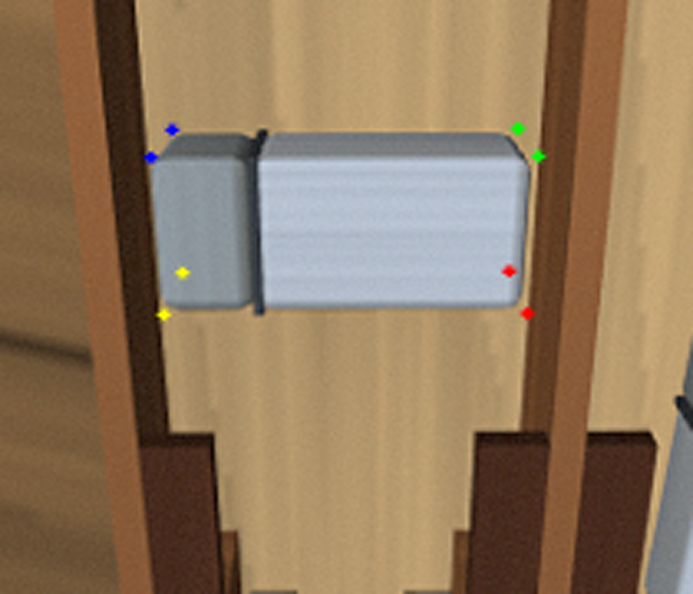

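Emit:
servo_tool(plan=[[12, 3, 0, 0.12, -1], [25, 7, 0, 0.24, -1], [40, 11, 0, 0.36, -1], [50, 13.5, 0, 0.48, -1], [50, 13.5, 0, 0.6, -1], [50, 13.5, 0, 0.72, -1], [50, 13.5, 0, 0.84, -1], [50, 13.5, 0, 0.96, -1], [50, 13.5, 0, 1.08, -1], [50, 13.5, 0, 1.2, -1]])

```text
clock: 6.18
position: [0.6496, 0.087, 0.1874]
tool_rot: [-3.141, 0.0, 1.427]
force: [0.4, -0.4, 0.3]
grip_width: 0.0854
```

Emit:
servo_tool(plan=[[0, 0, 0, 0.12, -1], [0, 0, 0, 0.24, -1], [0, 0, 0, 0.371, -1], [0, 0, 0, 0.371, -1], [0, 0, -20, 0.371, -1], [0, 0, -40, 0.371, -1], [0, 0, -55, 0.371, -1], [0, 0, -65, 0.371, -1], [0, 0, -70, 0.371, -1], [0, 0, -70, 0.371, -1]])

```text
clock: 7.02
position: [0.6497, 0.0872, 0.1171]
tool_rot: [-3.14, -0.0, 1.791]
force: [0.6, 0.4, 1.5]
grip_width: 0.0852
```

```bash
python3 - <<'E'
from workcell import bot
import cv2,pickle
from h import *
print({k:bot.observe()[k].round(4) for k in("position","force","tool_rot","qpos")})
c=bot.calibration("wrist")
pickle.dump(c,open("w6.pkl","wb"))
img=bot.grab_frame("wrist");cv2.imwrite("pics/w6.png",img)
cv2.imwrite("pics/s6.png",bot.grab_frame("side")[100:260,180:380])
E
```

```text
{'position': array([0.6497, 0.0872, 0.1171]), 'force': array([0.6311, 0.3738, 1.4525]), 'tool_rot': array([-3.1402e+00, -1.0000e-04,  1.7909e+00]), 'qpos': array([ 0.1691,  0.7705, -0.6284,  1.581 ,  0.5212,  0.9646, -0.4082])}
```

View pics/w6.png

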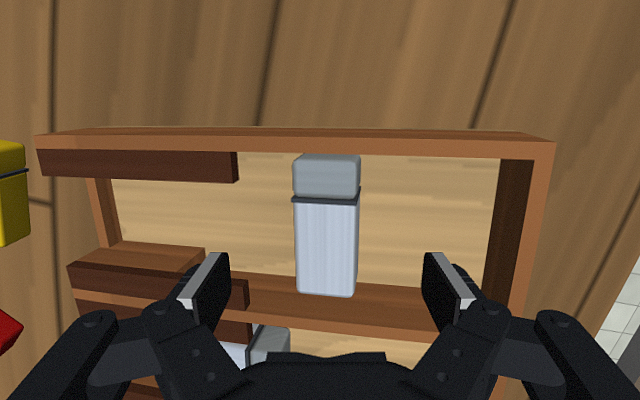

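View pics/s6.png

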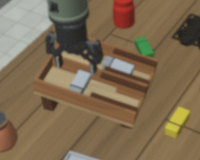

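```bash
python3 - <<'E'
from h import *
import pickle
c=pickle.load(open("w6.pkl","rb"))
q=np.array([.6217,.0263,.2235])
print(proj(c,[[.6497,.0872,.0735],[.6497,.0872,.09]]))
print(proj(c,rackw(q,[[45,52-42,32],[45,52+42,32],[45,52,16],[-2,83,44],[-2,21,44]])))
E
```

```text
[[326.63233228 223.18192317]
 [326.66819567 234.24590453]]
[[323.48720924 299.68237593]
 [322.53407988 161.99550736]
 [327.85127555 225.02894775]
 [230.62298213 184.44744795]
 [240.40646046 287.11262155]]
```

Emit:
servo_tool(plan=[[2, 0, -10, 0, -1], [2, 0, -20, 0, -1], [2, 0, -28, 0, -1], [2, 0, -35, 0, -1], [2, 0, -41, 0, -1], [2, 0, -46, 0, -1], [2, 0, -50, 0, -1], [2, 0, -53, 0, -1], [2, 0, -54, 0, -1], [2, 0, -54, 0, -1]])

```text
clock: 7.95
position: [0.6522, 0.0872, 0.0639]
tool_rot: [-3.142, -0.0, 1.792]
force: [-0.1, -0.0, 0.2]
grip_width: 0.0856
```

Emit:
servo_tool(plan=[[0, 0, 0, 0, -0.4], [0, 0, 0, 0, -0.1], [0, 0, 0, 0, 0.05], [0, 0, 0, 0, 0.3], [0, 0, 0, 0, 1], [0, 0, 0, 0, 1], [0, 0, 0, 0, 1], [0, 0, 0, 0, 1], [0, 0, 0, 0, 1], [0, 0, 0, 0, 1]], squeeze=40)

```text
clock: 8.78
position: [0.6521, 0.0871, 0.0647]
tool_rot: [3.142, 0.0, 1.792]
force: [-5.3, -2.3, 10.1]
grip_width: 0.0376
```

```bash
python3 - <<'E'
from workcell import bot
import cv2
o=bot.observe();print(o["position"],o["force"],o["moment"],o["grip_width"])
cv2.imwrite("pics/w7.png",bot.grab_frame("wrist"))
E
```

```text
[0.65213553 0.08708533 0.06466157] [-5.28116257 -2.3075504  10.0713091 ] [-0.27883471  0.91005155  0.00099976] 0.03762716198736959
```

View pics/w7.png

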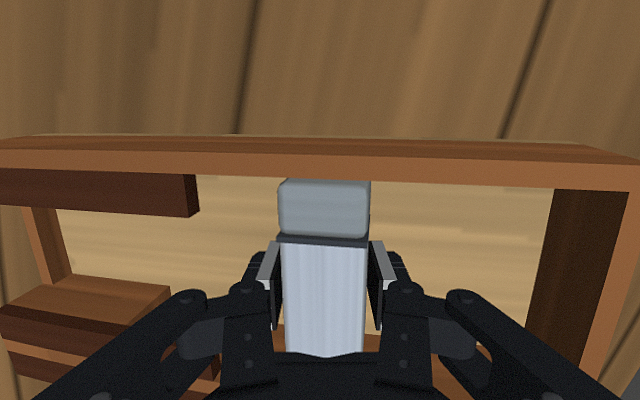

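Emit:
servo_tool(plan=[[0, 0, 1, 0, 1], [0, 0, 2, 0, 1], [0, 0, 3.5, 0, 1], [0, 0, 5, 0, 1], [0, 0, 7, 0, 1], [0, 0, 9, 0, 1], [0, 0, 12, 0, 1], [0, 0, 15, 0, 1], [0, 0, 18, 0, 1], [0, 0, 20, 0, 1]], squeeze=60)

```text
clock: 9.67
position: [0.6523, 0.0872, 0.0845]
tool_rot: [3.141, 0.0, 1.792]
force: [0.5, -0.4, -1.2]
grip_width: 0.0372
```

```bash
python3 - <<'E'
from workcell import bot
import cv2
o=bot.observe();print(o["position"],o["force"],o["moment"],o["grip_width"])
cv2.imwrite("pics/w8.png",bot.grab_frame("wrist"))
E
```

```text
[0.65230906 0.08719926 0.08450738] [ 0.54910672 -0.40845432 -1.23181925] [ 0.0058628  -0.00463414 -0.0673051 ] 0.03721608769904044
```

View pics/w8.png

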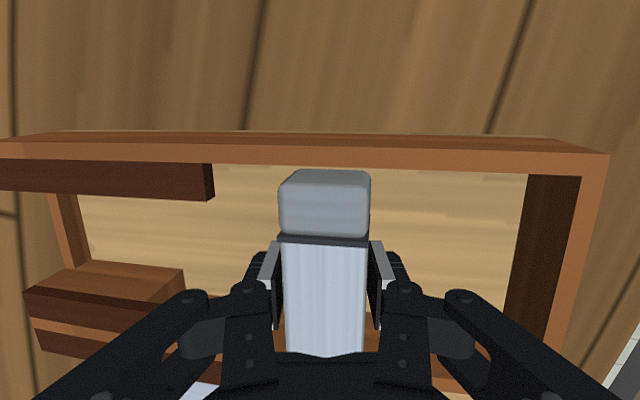

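Emit:
servo_tool(plan=[[0, 0, 15, 0, 1], [0, 0, 35, 0, 1], [0, 0, 55, 0, 1], [0, 0, 75, 0, 1], [-4, 4, 88, 0, 1], [-14, 16, 90, 0, 1], [-32, 36, 90, -0.02, 1], [-52, 58, 90, -0.04, 1], [-72, 80, 90, -0.06, 1], [-92, 102, 90, -0.06, 1]])

```text
clock: 10.55
position: [0.5578, 0.1908, 0.1736]
tool_rot: [-3.141, -0.0, 1.731]
force: [0.3, 1.4, -2.5]
grip_width: 0.0369
```

Emit:
servo_tool(plan=[[-20, 22, 0, 0, 1], [-40, 44, 0, 0, 1], [-60, 66, 0, 0, 1], [-78, 86, 0, 0, 1], [-92, 102, 0, 0, 1], [-100, 111, 0, 0, 1], [-104, 116, 0, 0, 1], [-104, 116, -15, 0, 1], [-104, 116, -35, 0, 1], [-104, 116, -50, 0, 1]])

```text
clock: 11.38
position: [0.4563, 0.3043, 0.1227]
tool_rot: [-3.141, 0.001, 1.731]
force: [-0.1, 0.3, -2.5]
grip_width: 0.037
```

```bash
python3 - <<'E'
from workcell import bot
import cv2
o=bot.observe();print(o["position"],o["force"],o["moment"],o["grip_width"],o["clock"])
cv2.imwrite("pics/w9.png",bot.grab_frame("wrist"))
s=bot.grab_frame("side");cv2.imwrite("pics/s9.png",cv2.resize(s[180:360,180:380],None,fx=3,fy=3,interpolation=cv2.INTER_CUBIC))
E
```

```text
[0.45626357 0.30428641 0.12274837] [-0.08970338  0.27208214 -2.54016305] [ 0.02405936 -0.03959319  0.00652011] 0.036951662973488626 11.3833
```

View pics/w9.png

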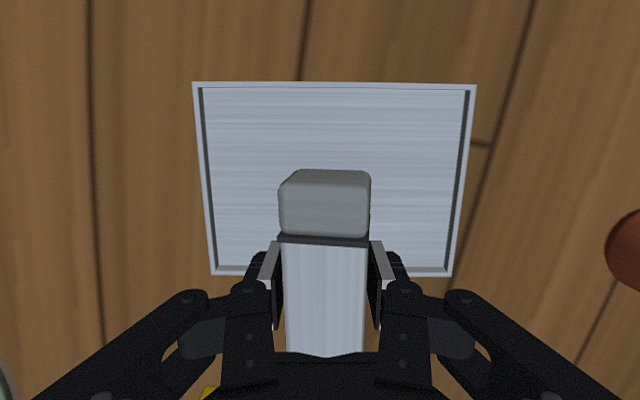

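View pics/s9.png

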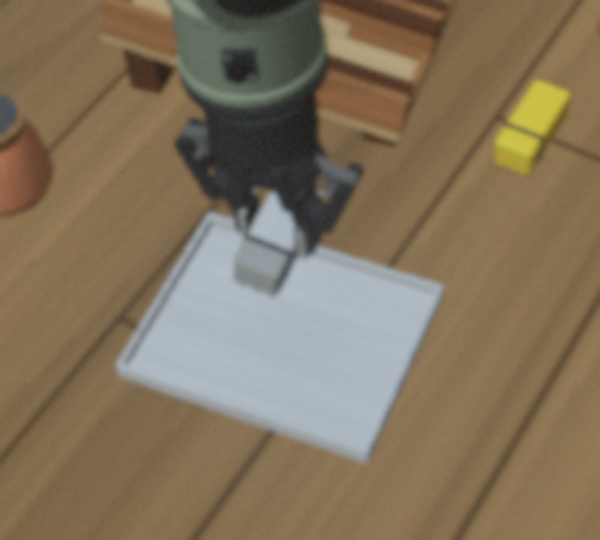

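Emit:
servo_tool(plan=[[0, 0, -20, 0, 1], [0, 0, -40, 0, 1], [0, 0, -57, 0, 1], [0, 0, -70, 0, 1], [0, 0, -80, 0, 1], [0, 0, -88, 0, 1], [0, 0, -94, 0, 1], [0, 0, -98, 0, 1], [0, 0, -100, 0, 1], [0, 0, -100, 0, 1]])

```text
clock: 12.32
position: [0.4562, 0.3052, 0.024]
tool_rot: [3.142, -0.0, 1.732]
force: [-0.1, -0.1, -1.5]
grip_width: 0.0369
```

Emit:
servo_tool(plan=[[0, 0, -1, 0, 1], [0, 0, -2, 0, 1], [0, 0, -2.5, 0, 1], [0, 0, -3, 0, 1], [0, 0, -3.5, 0, 1], [0, 0, -4, 0, 1], [0, 0, -4.5, 0, 1], [0, 0, -5, 0, 1], [0, 0, -5, 0, 1], [0, 0, -5, 0, 1]], squeeze=30)

```text
clock: 13.15
position: [0.4562, 0.3052, 0.019]
tool_rot: [-3.142, 0.0, 1.732]
force: [0.1, 0.4, -0.7]
grip_width: 0.037
```

Emit:
servo_tool(plan=[[0, 0, -0.5, 0, 1], [0, 0, -1, 0, 1], [0, 0, -1.5, 0, 1], [0, 0, -2, 0, 1], [0, 0, -2.5, 0, 1], [0, 0, -3, 0, 1], [0, 0, -3.5, 0, 1], [0, 0, -4, 0, 1], [0, 0, -4, 0, 1], [0, 0, -4, 0, 1]], squeeze=30)

```text
clock: 13.98
position: [0.4562, 0.3052, 0.015]
tool_rot: [-3.141, 0.0, 1.732]
force: [-0.3, -0.4, -2.0]
grip_width: 0.037
```

```bash
python3 - <<'E'
from workcell import bot
import cv2
o=bot.observe();print(o["position"],o["force"],o["moment"],o["grip_width"],o["clock"])
s=bot.grab_frame("side");cv2.imwrite("pics/s10.png",cv2.resize(s[230:330,220:330],None,fx=5,fy=5,interpolation=cv2.INTER_CUBIC))
E
```

```text
[0.45616277 0.3051616  0.01496144] [-0.27145793 -0.40165211 -1.99554412] [-0.00629757  0.02070031  0.00830018] 0.03698189218421149 13.9833
```

View pics/s10.png

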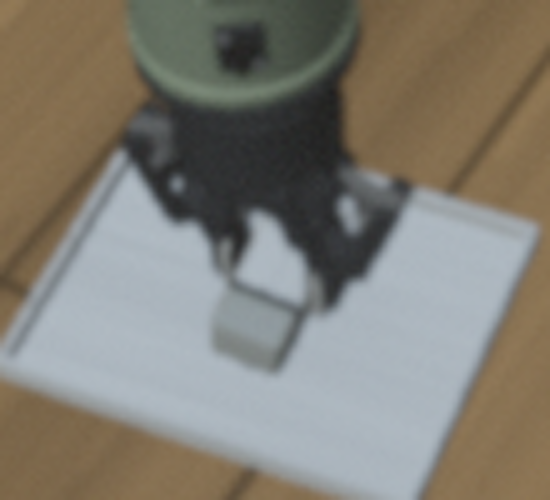

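Emit:
servo_tool(plan=[[0, 0, -0.4, 0, 1], [0, 0, -0.8, 0, 1], [0, 0, -1.2, 0, 1], [0, 0, -1.6, 0, 1], [0, 0, -2, 0, 1], [0, 0, -2.4, 0, 1], [0, 0, -2.7, 0, 1], [0, 0, -3, 0, 1], [0, 0, -3, 0, 1], [0, 0, -3, 0, 1]], squeeze=30)

```text
clock: 14.87
position: [0.4565, 0.3054, 0.0126]
tool_rot: [3.141, -0.0, 1.732]
force: [-1.1, -1.5, 12.0]
grip_width: 0.037
```

Emit:
servo_tool(plan=[[0, 0, -0.2, 0, 1], [0, 0, -0.4, 0, 1], [0, 0, -0.6, 0, 1], [0, 0, -0.8, 0, 1], [0, 0, -1, 0, 1], [0, 0, -1, 0, 1], [0, 0, -1, 0, 1], [0, 0, -1, 0, 1], [0, 0, -1, 0, 1], [0, 0, -1, 0, 1]], squeeze=20)

```text
clock: 15.7
position: [0.4568, 0.3055, 0.0117]
tool_rot: [3.14, -0.0, 1.732]
force: [-0.1, -1.3, 11.2]
grip_width: 0.0366
```

```bash
python3 - <<'E'
from workcell import bot
import cv2
o=bot.observe();print(o["position"],o["force"],o["moment"],o["grip_width"],o["clock"])
cv2.imwrite("pics/w11.png",bot.grab_frame("wrist")[60:360,200:450])
E
```

```text
[0.45678377 0.30553625 0.01166772] [-0.0854012  -1.26641989 11.23683953] [-0.30086416  0.11989044 -0.03270965] 0.0365638641273016 15.7
```

View pics/w11.png

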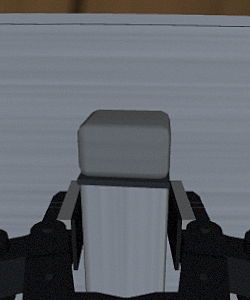

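Emit:
servo_tool(plan=[[0, 0, -0.4, 0, 1], [0, 0, -0.8, 0, 1], [0, 0, -1.2, 0, 1], [0, 0, -1.6, 0, 1], [0, 0, -2, 0, 1], [0, 0, -2, 0, 1], [0, 0, -2, 0, 1], [0, 0, -2, 0, 1], [0, 0, -2, 0, 1], [0, 0, -2, 0, 1]], squeeze=20)

```text
clock: 16.58
position: [0.4564, 0.3053, 0.0091]
tool_rot: [3.141, -0.0, 1.732]
force: [4.7, 2.3, 4.7]
grip_width: 0.0361
```

```bash
python3 - <<'E'
from workcell import bot
import cv2
o=bot.observe();print(o["position"],o["force"],o["moment"],o["grip_width"],o["clock"])
cv2.imwrite("pics/w12.png",bot.grab_frame("wrist")[60:360,200:450])
E
```

```text
[0.45639804 0.30534421 0.00911477] [4.66436496 2.27929162 4.74277485] [ 0.3526139  -0.92737994 -0.05887802] 0.03611317285649967 16.5833
```

View pics/w12.png

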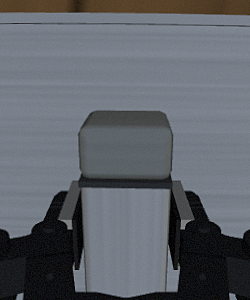

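The tin is now level (opening 36.1 mm, lid outline symmetric). I'll release it.

Emit:
servo_tool(plan=[[0, 0, 0, 0, 0.1], [0, 0, 0, 0, 0.0], [0, 0, 0, 0, -0.1], [0, 0, 0, 0, -0.3], [0, 0, 0, 0, -0.5], [0, 0, 0, 0, -0.7], [0, 0, 2, 0, -0.8], [0, 0, 6, 0, -0.8], [0, 0, 12, 0, -0.8], [0, 0, 20, 0, -0.8]])

```text
clock: 17.47
position: [0.456, 0.3051, 0.0295]
tool_rot: [-3.141, 0.0, 1.732]
force: [0.4, 0.5, -0.4]
grip_width: 0.077
```

Emit:
servo_tool(plan=[[0, 0, 12, 0, -0.8], [0, 0, 30, 0, -0.8], [0, 0, 60, 0, -0.8], [0, 0, 90, 0, -0.8], [0, 0, 120, 0, -0.8], [0, 0, 150, 0, -0.8], [-10, -40, 170, 0, -0.8], [-20, -80, 180, 0, -0.8], [-30, -120, 180, 0, -0.8], [-40, -160, 180, 0, -0.8]])

```text
clock: 18.3
position: [0.4164, 0.1475, 0.2104]
tool_rot: [3.14, 0.0, 1.732]
force: [2.7, -0.7, -0.0]
grip_width: 0.0766
```

```bash
python3 - <<'E'
from workcell import bot
import cv2
o=bot.observe();print(o["position"],o["force"],o["grip_width"],o["clock"])
a=cv2.resize(bot.grab_frame("top")[70:290,150:370],None,fx=2.5,fy=2.5,interpolation=cv2.INTER_CUBIC)
cv2.imwrite("pics/t13.png",a)
s=bot.grab_frame("side");cv2.imwrite("pics/s13.png",cv2.resize(s[120:340,190:390],None,fx=2.7,fy=2.7,interpolation=cv2.INTER_CUBIC))
E
```

```text
[0.41639131 0.14753794 0.21042374] [ 2.72181517 -0.65171397 -0.00504288] 0.07664081313808212 18.3
```

View pics/t13.png

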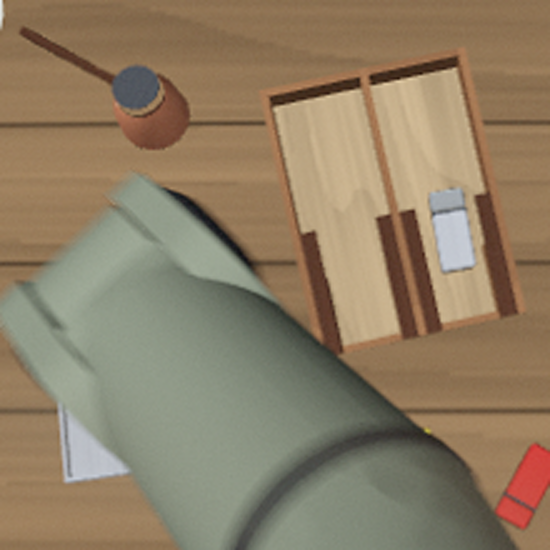

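View pics/s13.png

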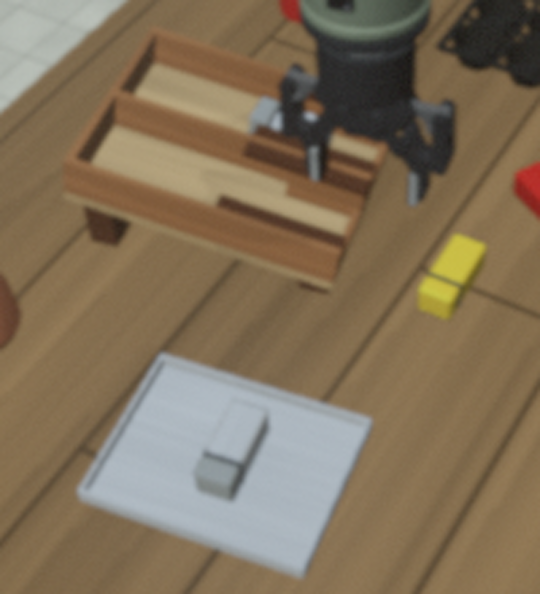

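In the side view the tin lies flat inside the tray (crop around (232,450)). In the top view the other tin lies as before (crop around (453,230)). The gripper is clear of everything.

```bash
python3 - <<'E'
from workcell import bot
print(bot.job_done())
E
```

```text
the job is handed in; nothing more can be done
None
```

The crosswise silver tin from the left lane now lies flat near the middle of the aluminium tray. I handed the job in at about 18.4 s of the 48 s allowed.

**What I did:**
- **Push:** With nearly shut fingers I pushed the tin about 75 mm up its lane, until it was clear of the lips. The wrist picture showed it clear of them.
- **Lift:** I gripped it across its 36 mm width and lifted it out over the rack wall.
- **Set down:** The tin was still tilted about 10° in the jaws. I lowered it to a light contact of about 12 N and pressed it level at low grip, then released it. The finger opening went from 37.0 to 36.1 mm and the lid outline became symmetric.

**Last checks:**
- **Freed tin:** The side view shows it flat inside the rim. The arm hid it from the top camera, so only that one view confirms it.
- **Other tin:** In the top view it is lengthwise in its lane, as before.
- **Look-alikes:** The yellow and red ones look undisturbed where visible. The green one was outside both final crops, but the gripper never went near it.
- **Forces:** The highest reading at the end of a move was about 12 N, and the gripper was clear of everything at hand-in.

**Disagreement:** The wrist camera and the fixed cameras differed by about 2–3 mm on where the rack is. I used a mean of the two, and the jaws took up the rest.

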